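# Hold the contact printer's shutter open at the clip

### The job

Press the contact printer's hinged lid down until it clicks fully shut, and only then draw the spring-return shutter slide out by its upright tab until its pointer is level with the index clip on the rail, and keep it there for at least three seconds. Finish while still holding the slide at the clip: it springs back if let go. Leave the index clip, the bottle, the tank and the canister where they are.

Things in the scene. Friction and masses are not known exactly. Their poses are not given: they have to be found in the camera images.
- printer: contact printer, screwed down: a grey box 200 (x) x 180 (y) x 73 mm tall. Origin at the centre of its underside, z up; its own -x is the front, whence the slide is drawn. In front lies a low bed with two aluminium rails along x (centred at y = +-62 mm, 16 mm wide, tops 48 mm above the bench) from x = -100 to -270 mm. Its front points within about 20 degrees of world -y.
- lid (a joint): angle of the lid, a black plate 190 (x) x 170 (y) x 12 mm hinged at the box's rear top edge. 0 rad = fully shut, grows as it opens (starts 0.45 to 0.8, stop 1.2); a stiff hinge keeps it where it is left. From 0.06 rad down a sprung catch resists with 8 to 15 N at the free edge, gives way at 0.03 and then holds the lid at 0. The shut lid's top lies 89 mm above the bench.
- lid_hinge (a point): centre of the lid's hinge line: 96 mm behind the printer's origin (printer x = +96 mm), y = 0, 75 mm above the bench; the hinge line runs along the printer's y
- lid_press (a point): point on the lid's top face where to press, on its grey strip in the middle near the free edge: 165 mm from the hinge line and 14 mm above the lid's plane through the hinge (with the lid shut it lies at printer x = -69, y = 0, 89 mm above the bench). The lid reaches 27 mm beyond it.
- slide (a joint): how far the shutter slide is drawn out, in m: 0 = home, grows as it comes out along the printer's -x, stop at 0.085. A spring pulls it home with about 5 N at home and 80 N/m more on the way out (8 to 10 N at the clip).
- slide_tab (a point): middle of the top edge of the slide's upright black tab, 88 mm above the bench. The tab is 10 mm thick along the printer's x, 40 mm wide along y, 46 mm tall on the flat slide plate (plate top 42 mm above the bench; a foot 22 mm long in x reaches 47 mm). At home its middle is 60 mm in front of the box. Pinch it from above, one finger in front and one behind.
- slide_pointer (a point): tip of the thin black pointer, 4 mm wide along x, that reaches sideways from the tab's base towards the printer's -y rail; same printer x as the tab's middle, 52 mm above the bench. It moves with the slide.
- index_mark (a point): middle of the inner end of the index clip, a dark steel clip 6 mm wide along the printer's x that stands 16 mm above the printer's -y rail; 57 mm to the printer's -y side, 52 mm above the bench. The slide is at the mark when slide_pointer and index_mark have the same printer x.
- index (a joint): where the index clip stands on its rail, in m along the printer's -x, counted so that the slide is at the mark when joint slide equals joint index. It differs from run to run (0.03 to 0.06) and must not be moved; it is stiff.
- bottle: amber bottle, 64 mm across, 150 mm tall, loose, beside the box; origin at the centre of its foot. Leave alone.
- tank: black round film tank, 86 mm across, 110 mm tall, loose, out in front of the rails; origin at the centre of its foot. Leave alone.
- canister: small black film canister with a grey cap, 32 mm across, 50 mm tall, loose, beside the -y rail; origin at the centre of its foot. Leave alone.

How it is judged:
On the way, in this order (a step that is already met when the one before it is completed fails the run):
1. the lid is pressed fully shut, past its catch, with the slide still home (value of joint lid below 0.015 rad and value of joint slide below 0.012 m), for 0.2 s.
2. the fingers hold the slide with its pointer level with the index clip, for most of three seconds (x of slide_pointer in the frame of index_mark between -0.005 and 0.005 m and contact force between the fingers and slide above 2 N and value of joint lid below 0.015 rad), for 2.5 s.
At the end, for the whole second after the job is handed in: The lid is shut past its catch (under 0.015 rad) and the fingers still hold the slide (more than 2 N on it) with its pointer within 5 mm of level with the index clip, after having held it there for 2.5 s; the index clip has not moved (4 mm) (all of step 2 and distance of index_mark from where it was at the start of the episode below 0.004 m); the arm keeps its last pose, push and grip.
It fails at once if the slide is drawn out (over 15 mm) while the lid is not shut (over 0.03 rad) (value of joint slide above 0.015 m and value of joint lid above 0.03 rad).
It fails at once if the index clip is shifted by more than 4 mm (distance of index_mark from where it was at the start of the episode above 0.004 m).
It fails at once if the bottle, tank or canister is shifted by more than 20 mm (distance of any of bottle, tank, canister from where it was at the start of the episode above 0.02 m).
It fails at once if the bottle, tank or canister is knocked over (angle between any of bottle, tank, canister's own z axis and vertical above 0.5 rad).
It also fails if it takes over 51 s, if anything falls off the work surface, if the arm or the gripper's body presses on something with over 40 N, if the wrist force passes 120 N, or if a joint passes its speed limit or range.

### The arm

A 6-joint arm with a two-finger parallel gripper is mounted at the origin on the work surface. World frame = base frame: x ahead of the robot, y to its left, z up, the work surface at z = 0. Lengths are in m, angles in rad, forces in N, time in s.
With the tool pointing down it reaches from about 0.3 to 0.775 m from the base axis. Payload 14.6 kg.
Tool frame: the origin (TCP) lies at the very end of the fingers, on their centre line; the grasp point (between the pads) lies 19 mm behind it; z points along the fingers, y is the line along which they close (so a half turn about z gives the same grasp; the last joint's range is limited). The gripper opens to 94 mm and grips with 3 to 60 N. Pads are 16 mm wide; open, the fingers measure 119 mm over their backs; the gripper's body (75 mm by 177 mm) begins 78 mm behind the grasp point.
Start: joints at [1.216, 0.3, 1.521, -0, 1.321, -0.067], TCP at [0.156, 0.527, 0.205] pointing down, gripper open.
Joint ranges: [-3.03, 3.03], [-0.79, 2.21], [0.23, 2.52], [-1.04, 4.18], [0, 3.07], [-2.55, 2.55]. Speed limits (rad/s): [2.22, 2.22, 2.57, 3.14, 3.14, 3.14].

### API

Orientations are given as [roll, pitch, yaw] about the fixed x, y, z axes, in that order (R = Rz(yaw) Ry(pitch) Rx(roll)).
In Python, from station import ctrl, cams gives the robot as it stands. The module is installed in compiled form; this text tells all that it offers.
- The arm moves only by the tool arm_command, never from a script. Its argument "plan" is a list that holds one entry, the list of rows, each a list of 7 numbers: the shift along the tool's x, y, z in mm, then the turn, a rotation vector about the tool's x, y, z in rad, then the closure, from -1 (fully open) to 1 (shut). A call has 1 to 12 rows; each row is the pose to reach, as a shift and turn from the pose commanded when the call began, along the tool's axes at that moment; what a row does not reach only later rows make up. A row lasts 1/10 s, in which the tool goes at most 50 mm and 8.59 degrees, less where a joint would pass 70% of its speed; a pose out of reach is approached as far as the arm can. A call with a gripper value outside its range is refused whole. The fingers move at their own pace and stop on an object; "squeeze" is the grip in N (left out, the last holds). Time passes only in rows, so rows that repeat a pose let the fingers close. It gives the time, the measured TCP pose, the force, the opening and the grip force at its end, in the units of the state.
- ctrl.get_obs(): the state, without advancing time (a new reading comes with each control period).
- cams.camera(name): name is "scene" or "top"; returns (picture, depth): 400x640x3 uint8, blue, green, red; 400x640 float32, m along the optical axis (not along the pixel's ray), 0 where there is no reading.
- cams.camera_info(name): a dict with "fx", "fy", "cx", "cy" (pixels), "dist_coeffs" ([k1, k2, p1, p2, k3] as OpenCV has them; the pictures are not rectified), "world_to_cam" (4x4, takes a point from world to camera coordinates). Camera axes: x right, y down, z forward; pixel columns grow to the right and rows downward; lengths in m; the calibration is good to about 2 mm. A picture is of the moment at which its call begins. camera_info takes no time and is no camera call.
- ctrl.hand_in(): hands the job in; it is judged then, once.
The state is a dict: "time_s": time; "qpos": joint angles; "joint_vel": joint speeds; "tau": joint torques, N m; "ee_pos": TCP position; "eef_rot": TCP orientation; "force": force on the tool from outside, world axes, zero at the start; "moment": the same for the moment, N m; "grip_width": finger opening in m; "grip_force": force on a finger pad.
Only numpy, scipy, OpenCV 4.12 (cv2) and the standard library are available. Lean on these libraries where they do the work, as an engineer would, in place of code of your own. Each camera call takes 0.05 s, during which the arm holds its last target. There are 200 camera calls.

## Working session

There is one attempt and no reset: what is moved stays moved. The work goes in short steps, Python scripts to look and compute and a tool call to move; the robot and the scene stay as the last step left them, time stands still between calls to the robot, and variables do not carry over. Pictures are saved under pics/ and viewed, at most 10 in all, crops included, and the job is handed in when it is done.

Besides the shell and the picture viewer there is one more tool, called as name([rows], argument=value, ...), one row to a line, values as JSON. arm_command: Moves the arm, as the interface text tells. Its arguments: {"type":"object","properties":{"plan":{"type":"array"},"squeeze":{"type":"number"}},"required":["plan"]}

```bash
mkdir -p pics; cat > h.py <<'E'
import numpy as np, cv2
from station import ctrl, cams
def snap(n,f):
    p,d=cams.camera(n); cv2.imwrite(f'pics/{f}.png',p); np.save(f'pics/{f}.npy',d); return p,d
def cal(n):
    i=cams.camera_info(n); K=np.array([[i['fx'],0,i['cx']],[0,i['fy'],i['cy']],[0,0,1.]])
    return K,np.array(i['dist_coeffs'],float),np.array(i['world_to_cam'])
def ray(n,uv):
    K,D,T=cal(n); q=cv2.undistortPoints(np.array(uv,float).reshape(-1,1,2),K,D)[:,0]
    d=np.c_[q,np.ones(len(q))]; R=T[:3,:3]; return -R.T@T[:3,3], d@R
def onz(n,uv,z):
    c,d=ray(n,uv); return c+d*((z-c[2])/d[:,2])[:,None]
def dep(n,uv,d):
    c,r=ray(n,uv); uv=np.array(uv,int).reshape(-1,2); return c+r*d[uv[:,1],uv[:,0]][:,None]
def proj(n,P):
    K,D,T=cal(n); return cv2.projectPoints(np.array(P,float).reshape(-1,1,3),cv2.Rodrigues(T[:3,:3])[0],T[:3,3],K,D)[0][:,0]
E
python3 - <<'E'
from h import *
for n in('scene','top'): snap(n,n+'0'); print(n,cal(n)[2].round(3).tolist(),cal(n)[0][0,0])
print(ctrl.get_obs())
E
```

```text
scene [[-0.229, 0.973, 0.008, 0.177], [0.756, 0.183, -0.628, -0.405], [-0.613, -0.138, -0.778, 1.386], [0.0, 0.0, 0.0, 1.0]] 465.29732211434856
top [[-0.024, -1.0, 0.011, -0.008], [-0.991, 0.022, -0.13, 0.604], [0.13, -0.014, -0.991, 1.027], [0.0, 0.0, 0.0, 1.0]] 430.92851583584905
{'time_s': 0.1, 'qpos': array([ 1.21641454e+00,  3.00388765e-01,  1.52151631e+00,  2.30883321e-05,
        1.32068910e+00, -6.65685960e-02]), 'joint_vel': array([-0.00025271, -0.00043703, -0.00104873, -0.00012816, -0.0018588 ,
        0.00044167]), 'tau': array([ 1.38727777e-03, -5.32639861e+01, -3.53289199e+01,  7.09779072e-02,
        2.33946828e-02, -6.85015198e-05]), 'ee_pos': array([0.15602084, 0.52716523, 0.20495889]), 'eef_rot': array([-3.14059483e+00, -8.89357933e-05,  2.85377369e+00]), 'force': array([-0.17676623, -0.74215299, -0.18570146]), 'moment': array([-0.0455617 ,  0.02593292,  0.01478314]), 'grip_force': 0.0, 'grip_width': 0.09421895473895588}
```

View pics/scene0.png

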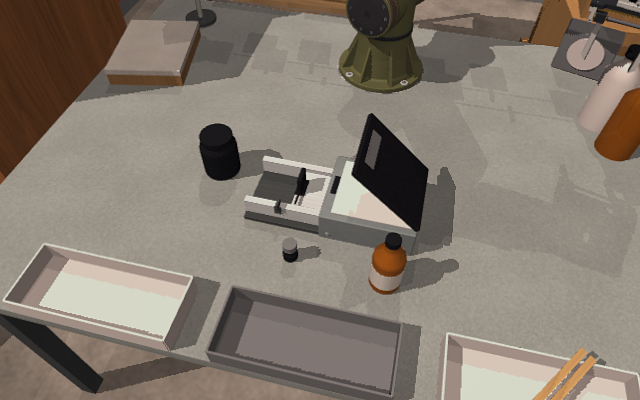

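View pics/top0.png

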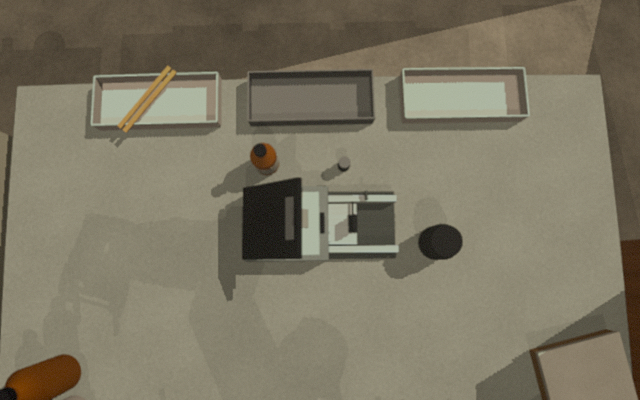

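The scene view shows the printer with its rails at about (245-330, 157-230), the lid at (395,165), the tab at (302,182), the clip at (277,207) and the tank at (218,150). In the top view the tab is at (353,222), the clip at (366,195) and the lid strip at (290,217). I'll enlarge both.

```bash
python3 - <<'E'
from h import *
a=cv2.imread('pics/top0.png')[170:275,230:410]; b=cv2.imread('pics/scene0.png')[105:245,235:435]
cv2.imwrite('pics/ca.png',cv2.resize(a,None,fx=4.4,fy=4.4,interpolation=cv2.INTER_CUBIC))
cv2.imwrite('pics/cb.png',cv2.resize(b,None,fx=4,fy=4,interpolation=cv2.INTER_CUBIC))
E
```

```text
(no output)
```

View pics/ca.png

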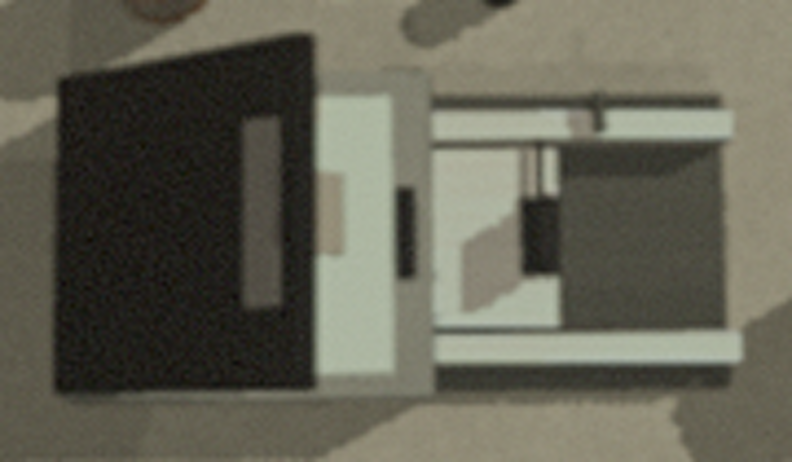

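View pics/cb.png

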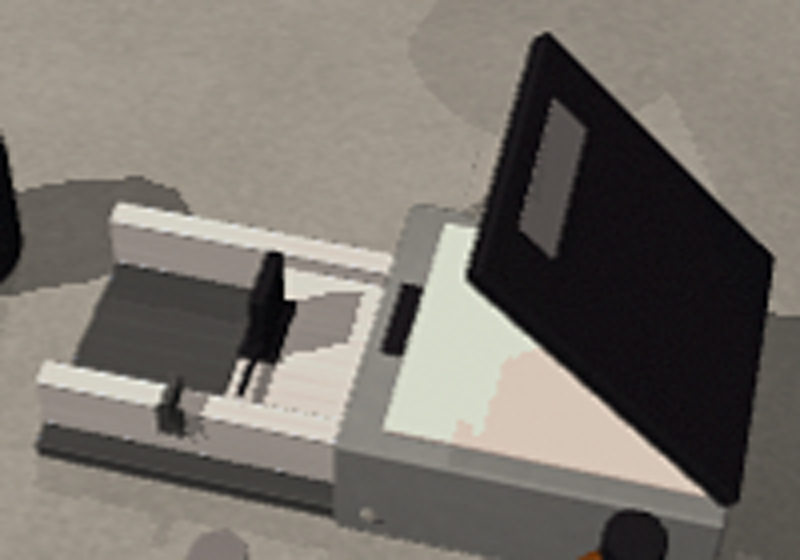

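The top crop shows the -y rail at (433-733, 110-140), the +y rail at (436-742, 331-363), the clip at (598,110), the pointer at (540,170), the tab at (540,235) and the strip centre at (262,213). The scene crop shows the strip centre at (553,178), the clip at (172,405) and the tab top at (272,254).

```bash
cat > m.py <<'E'
from h import *
def A(u,v): return ((u+.5)/4.4-.5+230,(v+.5)/4.4-.5+170)
def B(u,v): return ((u+.5)/4-.5+235,(v+.5)/4-.5+105)
def tri(a,b):
    c1,d1=ray('top',[a]);c2,d2=ray('scene',[b]);d1,d2=d1[0],d2[0]
    s=np.linalg.lstsq(np.c_[d1,-d2],c2-c1,rcond=None)[0]
    p,q=c1+s[0]*d1,c2+s[1]*d2; return (p+q)/2,np.linalg.norm(p-q)
rl=onz('top',[A(433,126),A(733,124),A(436,349),A(742,346)],.048)
E
python3 - <<'E'
from m import *
dt=np.load('pics/top0.npy');ds=np.load('pics/scene0.npy')
print('rails',rl.round(4))
for a in(rl[1]-rl[0],rl[3]-rl[2]): print('yaw',np.degrees(np.arctan2(*-a[1::-1])),np.linalg.norm(a))
print('gap',np.linalg.norm(rl[0]-rl[2]))
print('strip dep',dep('top',[A(262,213)],dt),dep('scene',[B(553,178)],ds),tri(A(262,213),B(553,178)))
# lid strip corners
print('lid corner',tri(A(314,388),B(545,35)),tri(A(312,36),B(470,275)))
print('tab top near corner dep',dep('scene',[B(272,258),B(270,300)],ds))
print('rail front tri',tri(A(733,110+28),B(40,372)),tri(A(742,331),B(118,206)))
print('clip', onz('top',[A(598,98),A(598,128)],.064), 'ptr',onz('top',[A(540,150),A(540,190)],.052))
print('clip scene top',onz('scene',[B(176,380)],.064),'ptr scene tip',onz('scene',[B(245,392),B(262,362)],.052))
print('tank',onz('top',[(441,241)],.11),'bottle',onz('top',[(262,150)],.15),'can',onz('top',[(344,163)],.05))
print('box near edge z', dep('top',[A(415,100),A(415,300)],dt))
E
```

```text
rails [[ 0.6133 -0.0369  0.048 ]
 [ 0.6107 -0.2053  0.048 ]
 [ 0.4892 -0.0354  0.048 ]
 [ 0.4867 -0.2046  0.048 ]]
yaw 89.13260695083981 0.16834937645625597
yaw 89.16995078248513 0.16921626969057796
gap 0.12406856206219634
strip dep [[0.55195307 0.04976914 0.1988136 ]] [[0.55763918 0.04936314 0.20219796]] (array([0.55218334, 0.04943738, 0.19696332]), np.float64(0.0009012351770803569))
lid corner (array([0.468492  , 0.02795607, 0.21192498]), np.float64(0.0038997700462278504)) (array([0.63491405, 0.02392666, 0.20972142]), np.float64(0.0004861751329439725))
tab top near corner dep [[ 0.53745159 -0.09598452  0.08880602]
 [ 0.56130025 -0.09099505  0.08220213]]
rail front tri (array([ 0.60445285, -0.20847382,  0.03876279]), np.float64(0.0037077502670266054)) (array([ 0.49426897, -0.2007558 ,  0.06115138]), np.float64(0.00354367316490181))
clip [[ 0.62461802 -0.12802303  0.064     ]
 [ 0.60789051 -0.12740569  0.064     ]] ptr [[ 0.59790263 -0.0960162   0.052     ]
 [ 0.57552959 -0.09528539  0.052     ]]
clip scene top [[ 0.61189868 -0.12929493  0.064     ]] ptr scene tip [[ 0.60193471 -0.09480431  0.052     ]
 [ 0.57971905 -0.09134375  0.052     ]]
tank [[ 0.4995303  -0.29257248  0.11      ]] bottle [[0.71190786 0.11198173 0.15      ]] can [[ 0.70052855 -0.07881055  0.05      ]]
box near edge z [[ 0.62403778 -0.02669948  0.07463329]
 [ 0.51506953 -0.02405839  0.07537401]]
```

```bash
cat > g.py <<'E'
from h import *
from scipy.spatial.transform import Rotation as Ro
H=np.array([.5542,.1604,.075]); ax=np.array([.0150,.9999,0]); O=np.array([.5528,.0644,0]); YAW=np.pi-.015
def st():
    o=ctrl.get_obs(); print(round(o['time_s'],2),o['ee_pos'].round(4),o['eef_rot'].round(3),o['force'].round(1),round(o['grip_width'],4),round(o['grip_force'],1)); return o
def shift(o,P,yaw=YAW):
    R=Ro.from_euler('xyz',o['eef_rot']); T=Ro.from_euler('xyz',[np.pi,0,yaw])
    print((R.inv().apply(np.array(P)-o['ee_pos'])*1e3).round(1),(R.inv()*T).as_rotvec().round(3))
def press(th,r=.165,h=.014): # lid point in world
    return H+ax*-(r*np.cos(th)-h*np.sin(th))+np.array([0,0,r*np.sin(th)+h*np.cos(th)])
E
python3 - <<'E'
from g import *
o=st()
for th in(.75,.6,.45,.3,.15,0): print(th,press(th).round(4))
shift(o,(.552,.058,.27))
E
```

```text
0.1 [0.156  0.5272 0.205 ] [-3.141 -0.     2.854] [-0.2 -0.7 -0.2] 0.0942 0.0
0.75 [0.5525 0.0492 0.1977]
0.6 [0.5523 0.0321 0.1797]
0.45 [0.5521 0.0179 0.1594]
0.3 [0.5519 0.0069 0.1371]
0.15 [ 0.5518 -0.0006  0.1135]
0 [ 0.5517 -0.0046  0.089 ]
[-512.9 -337.5  -64.7] [-0.001 -0.    -0.273]
```

arm_command([
  [[0, 0, -50, 0, 0, 0, 1], [-100, -66, -65, 0, 0, -0.1, 1], [-513, -338, -65, 0, 0, -0.273, 1], [-513, -338, -65, 0, 0, -0.273, 1], [-513, -338, -65, 0, 0, -0.273, 1], [-513, -338, -65, 0, 0, -0.273, 1], [-513, -338, -65, 0, 0, -0.273, 1], [-513, -338, -65, 0, 0, -0.273, 1], [-513, -338, -65, 0, 0, -0.273, 1], [-513, -338, -65, 0, 0, -0.273, 1], [-513, -338, -65, 0, 0, -0.273, 1], [-513, -338, -65, 0, 0, -0.273, 1]],
], squeeze=15)

```text
time_s: 1.3
ee_pos: [0.5086, 0.1085, 0.2693]
eef_rot: [3.142, -0.0, 3.127]
force: [-0.0, 1.2, -0.1]
grip_width: 0.0021
grip_force: 0.0
```

```bash
python3 - <<'E'
from g import *
o=st(); shift(o,(.552,.058,.27))
E
```

```text
1.3 [0.5086 0.1085 0.2693] [ 3.142 -0.     3.127] [-0.   1.2 -0.1] 0.0021 0.0
[-44.2 -49.8  -0.7] [ 0. -0.  0.]
```

arm_command([
  [[-44, -47, 0, 0, 0, 0, 1], [-44, -47, 20, 0, 0, 0, 1], [-44, -47, 40, 0, 0, 0, 1], [-44, -47, 55, 0, 0, 0, 1], [-44, -47, 55, 0, 0, 0, 1], [-44, -47, 55, 0, 0, 0, 1]],
])

```text
time_s: 1.9
ee_pos: [0.551, 0.0628, 0.2148]
eef_rot: [-3.142, -0.0, 3.127]
force: [0.6, 0.4, -0.5]
grip_width: 0.0001
grip_force: 0.0
```

```bash
python3 - <<'E'
from g import *
o=st()
for th in(.75,.65,.55,.45,.35,.25,.15,.08): shift(o,press(th)+np.array([0,.0125,0]))
E
```

```text
1.9 [0.551  0.0628 0.2148] [-3.142 -0.     3.127] [ 0.6  0.4 -0.5] 0.0001 0.0
[-1.6 -1.1 17.1] [-0. -0.  0.]
[ -1.6 -12.8  28.8] [-0. -0.  0.]
[ -1.6 -23.2  41.6] [-0. -0.  0.]
[ -1.6 -32.4  55.4] [-0. -0.  0.]
[ -1.6 -40.1  70. ] [-0. -0.  0.]
[ -1.6 -46.3  85.4] [-0. -0.  0.]
[ -1.6 -50.9 101.3] [-0. -0.  0.]
[ -1.6 -53.2 112.6] [-0. -0.  0.]
```

arm_command([
  [[0, 0, 8, 0, 0, 0, 1], [-1, -1, 17, 0, 0, 0, 1], [-1, -7, 23, 0, 0, 0, 1], [-1, -13, 29, 0, 0, 0, 1], [-1, -18, 35, 0, 0, 0, 1], [-1, -23, 42, 0, 0, 0, 1]],
])

```text
time_s: 2.5
ee_pos: [0.5516, 0.039, 0.1722]
eef_rot: [-3.141, 0.0, 3.127]
force: [-0.5, -0.2, 4.1]
grip_width: 0.0005
grip_force: 1.4
```

arm_command([
  [[0, -5, 7, 0, 0, 0, 1], [0, -9, 13, 0, 0, 0, 1], [0, -13, 21, 0, 0, 0, 1], [0, -17, 28, 0, 0, 0, 1], [0, -20, 36, 0, 0, 0, 1], [0, -23, 43, 0, 0, 0, 1], [0, -26, 51, 0, 0, 0, 1], [0, -28, 59, 0, 0, 0, 1], [0, -30, 65, 0, 0, 0, 1], [0, -30, 70, 0, 0, 0, 1], [0, -30, 70, 0, 0, 0, 1]],
])

```text
time_s: 3.6
ee_pos: [0.5507, 0.0097, 0.1015]
eef_rot: [-3.142, -0.001, 3.127]
force: [0.8, -0.5, 0.3]
grip_width: 0.0005
grip_force: 0.0
```

```bash
python3 - <<'E'
from g import *
o=st(); shift(o,press(0)+np.array([0,.005,0]))
E
```

```text
3.6 [0.5507 0.0097 0.1015] [-3.142e+00 -1.000e-03  3.127e+00] [ 0.8 -0.5  0.3] 0.0005 0.0
[-1.1 -9.3 12.5] [-0.    -0.001  0.   ]
```

arm_command([
  [[0, -4, 3, 0, 0, 0, 1], [0, -8, 6, 0, 0, 0, 1], [0, -9, 9, 0, 0, 0, 1], [0, -9, 11, 0, 0, 0, 1], [0, -9, 13, 0, 0, 0, 1], [0, -9, 13, 0, 0, 0, 1]],
])

```text
time_s: 4.2
ee_pos: [0.5512, 0.0007, 0.0895]
eef_rot: [3.141, 0.001, 3.127]
force: [1.3, 1.3, 2.6]
grip_width: 0.0007
grip_force: 1.0
```

arm_command([
  [[0, 0, 1, 0, 0, 0, 1], [0, 0, 2, 0, 0, 0, 1], [0, 0, 2, 0, 0, 0, 1], [0, 0, 3, 0, 0, 0, 1], [0, 0, 3, 0, 0, 0, 1]],
])

```text
time_s: 4.7
ee_pos: [0.5515, 0.0006, 0.0887]
eef_rot: [-3.141, 0.002, 3.127]
force: [-9.6, 2.2, 26.6]
grip_width: 0.0003
grip_force: 13.2
```

arm_command([
  [[0, 0, 0, 0, 0, 0, 1], [0, 0, -30, 0, 0, 0, 1], [0, 0, -70, 0, 0, 0, 1], [0, -45, -70, 0, 0, 0, -0.06], [0, -95, -70, 0, 0, 0, -0.06], [0, -95, -70, 0, 0, 0, -0.06], [0, -95, -70, 0, 0, 0, -0.06], [0, -95, -70, 0, 0, 0, -0.06]],
])

```text
time_s: 5.5
ee_pos: [0.5495, -0.0935, 0.1561]
eef_rot: [3.141, -0.001, 3.127]
force: [0.1, 0.2, -0.0]
grip_width: 0.0373
grip_force: 0.0
```

```bash
python3 - <<'E'
from g import *
o=st(); p,d=snap('scene','scene1'); cv2.imwrite('pics/c1.png',cv2.resize(p[105:245,235:435],None,fx=4,fy=4,interpolation=cv2.INTER_CUBIC))
shift(o,O-.16*ax+[0,0,.056])
c=proj('scene',press(0))[0]; print(c)
uv=[(int(c[0])+i,int(c[1])+j) for i in(-15,0,15) for j in(-8,0,8)]; print(dep('scene',uv,d).round(4))
E
```

```text
5.5 [ 0.5495 -0.0935  0.1561] [ 3.141e+00 -1.000e-03  3.127e+00] [ 0.1  0.2 -0. ] 0.0373 0.0
[ -1.   -2.1 100.1] [ 0.    -0.001  0.001]
[342.91142961 181.41989071]
[[ 0.4979 -0.0504  0.0463]
 [ 0.5147 -0.0464  0.0385]
 [ 0.578  -0.0329  0.0864]
 [ 0.5276 -0.0115  0.0879]
 [ 0.5522 -0.0065  0.0903]
 [ 0.5724 -0.0023  0.0885]
 [ 0.5219  0.02    0.09  ]
 [ 0.5429  0.024   0.0883]
 [ 0.5649  0.028   0.0884]]
```

View pics/c1.png

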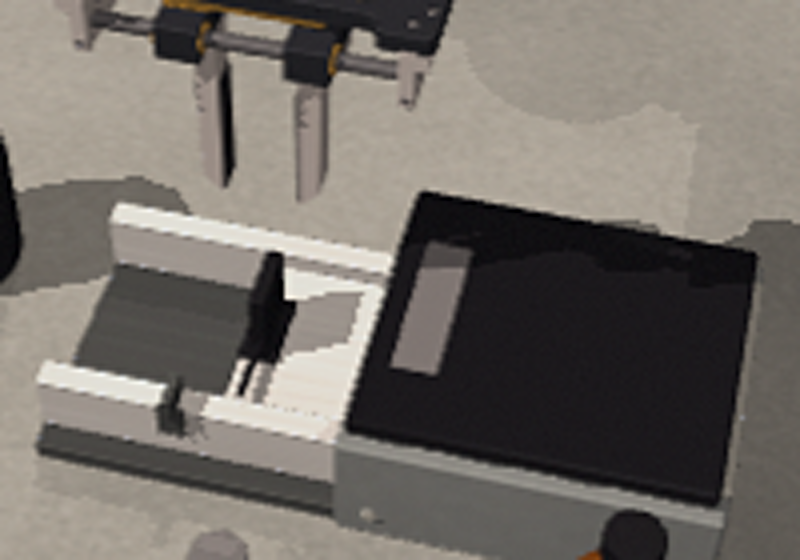

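The lid lies flat and shut, its top measuring about 89 mm. The fingers at crop (215-315, 180) straddle the tab line and the tab is still home at (268,300). I'll descend and pinch it.

arm_command([
  [[-1, -2, 0, 0, 0, 0, -0.06], [-1, -2, 20, 0, 0, 0, -0.06], [-1, -2, 45, 0, 0, 0, -0.06], [-1, -2, 70, 0, 0, 0, -0.06], [-1, -2, 90, 0, 0, 0, -0.06], [-1, -2, 100, 0, 0, 0, -0.06], [-1, -2, 100, 0, 0, 0, -0.06], [-1, -2, 100, 0, 0, 0, -0.06]],
], squeeze=25)

```text
time_s: 6.35
ee_pos: [0.5511, -0.0961, 0.0572]
eef_rot: [-3.141, 0.001, 3.127]
force: [-0.1, 0.3, -0.3]
grip_width: 0.05
grip_force: 0.0
```

arm_command([
  [[0, 0, 0, 0, 0, 0, 1], [0, 0, 0, 0, 0, 0, 1], [0, 0, 0, 0, 0, 0, 1], [0, 0, 0, 0, 0, 0, 1], [0, 0, 0, 0, 0, 0, 1], [0, 0, 0, 0, 0, 0, 1]],
], squeeze=25)

```text
time_s: 6.95
ee_pos: [0.5506, -0.0959, 0.0565]
eef_rot: [3.141, 0.0, 3.127]
force: [-0.5, 4.0, 2.2]
grip_width: 0.0097
grip_force: 25.0
```

arm_command([
  [[0, -4, 0, 0, 0, 0, 1], [0, -8, 0, 0, 0, 0, 1], [0, -13, 0, 0, 0, 0, 1], [0, -18, 0, 0, 0, 0, 1], [0, -23, 0, 0, 0, 0, 1], [0, -28, 0, 0, 0, 0, 1], [0, -32, 0, 0, 0, 0, 1], [0, -32, 0, 0, 0, 0, 1], [0, -32, 0, 0, 0, 0, 1], [0, -32, 0, 0, 0, 0, 1]],
])

```text
time_s: 7.95
ee_pos: [0.5501, -0.1275, 0.0565]
eef_rot: [3.14, -0.0, 3.127]
force: [0.4, 7.2, 1.7]
grip_width: 0.0099
grip_force: 25.0
```

```bash
python3 - <<'E'
from g import *
o=st(); p,d=snap('scene','scene2'); q,_=snap('top','top2')
a=cv2.resize(p[160:230,240:330],None,fx=6,fy=6,interpolation=cv2.INTER_CUBIC)
b=cv2.resize(q[180:265,320:410],None,fx=6,fy=6,interpolation=cv2.INTER_CUBIC)[:420]
cv2.imwrite('pics/c2a.png',a); cv2.imwrite('pics/c2b.png',b)
E
```

```text
7.95 [ 0.5501 -0.1275  0.0565] [ 3.14  -0.     3.127] [0.4 7.2 1.7] 0.0099 25.0
```

View pics/c2a.png

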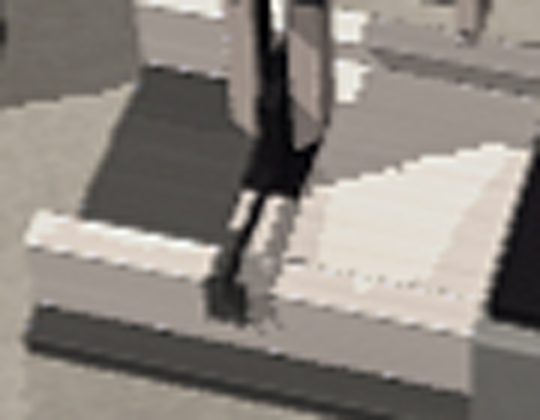

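View pics/c2b.png

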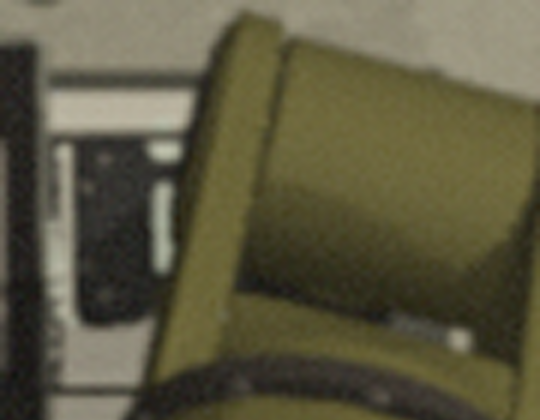

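```bash
python3 - <<'E'
from g import *
ay=np.array([-ax[1],ax[0],0])
for f in('scene0','scene2'):
    p=cv2.imread(f'pics/{f}.png');d=np.load(f'pics/{f}.npy');g=p.max(2)
    v,u=np.mgrid[190:218,265:305]; uv=np.c_[u.ravel(),v.ravel()]
    P=dep('scene',uv,d)-O; X=P@ax;Y=P@ay;Z=P[:,2];G=g[uv[:,1],uv[:,0]]
    print(f); print(g[190:218,268:300])
    k=(G<95)&(Y<-55)&(Y>-90)&(Z>.05)&(Z<.068) if 0 else (G<95)&(Y<-.053)&(Y>-.085)&(Z>.045)
    print('clip n',k.sum(),'x',X[k].mean(),np.percentile(X[k],[5,50,95]),'z',np.percentile(Z[k],[5,95]),'y',np.percentile(Y[k],[5,95]))
    for vv in range(190,218):
        m=k&(uv[:,1]==vv)
        if m.any(): print(vv,uv[m,0].min(),uv[m,0].max(),(X[m]*1e3).round(1),(Z[m]*1e3).round(),(Y[m]*1e3).round())
    k=(G<60)&(Y>-.053)&(Y<-.024)&(Z>.042)&(Z<.06)
    for a,b in zip(uv[k],np.c_[X,Y,Z][k]*1e3): print('ptr',a,b.round(1))
E
```

```text
scene0
[[ 74  73  73  73  71  72  72  73  74  73  73  73  72  73  72  72  73  72
   73  73  72  74  74  76  77  77  78  52  31  20  17  19]
 [ 73  75  74  74  76  74  74  73  72  72  71  72  74  73  72  73  73  73
   72  72  72  73  72  73  73  74  63  38  25  21  22  22]
 [ 74  73  75  75  75  75  76  74  75  75  75  74  73  73  72  73  72  73
   73  74  73  73  73  72  72  74  48  28  26  25  25  24]
 [ 73  73  73  73  73  73  73  75  75  76  75  76  75  75  74  73  74  73
   74  73  73  72  72  73  74  75  46  27  22  22  25  16]
 [ 73  73  73  73  73  72  74  72  73  72  72  73  74  75  75  74  74  74
   75  74  74  72  73  73  72  70  67  86  70  33  17  18]
 [ 74  72  73  73  73  74  73  73  73  74  73  74  73  73  73  73  72  74
   73  74  75  74  74  74  72  67 157 208 183  90  12  81]
 [ 72  74  73  73  73  73  73  73  73  74  73  73  73  73  71  72  73  73
   73  73  73  73  74  74  72  67 198 227 133  29  59 190]
 [ 72  71  72  71  73  73  73  72  72  73  73  73  73  73  73  72  71  71
   71  72  71  72  73  72  68  99 202 186  88  10 137 194]
 [ 76  70  71  71  73  72  73
[... 9330 characters left out ...]
5. 53. 46. 49.] [-79. -81. -79. -73. -74.]
210 276 279 [-194.9 -192.7 -189. ] [47. 48. 46.] [-77. -77. -75.]
ptr [283 190] [-194.3  -27.2   55.3]
ptr [284 190] [-192.1  -27.1   55.8]
ptr [283 191] [-193.1  -31.    56.6]
ptr [284 191] [-192.2  -27.4   52.7]
ptr [283 192] [-192.7  -32.5   55.1]
ptr [284 192] [-191.5  -29.8   52.3]
ptr [283 193] [-191.9  -35.1   54.9]
ptr [282 194] [-193.7  -37.1   53.4]
ptr [283 194] [-191.1  -37.8   55. ]
ptr [282 195] [-192.6  -40.4   54.1]
ptr [282 196] [-191.5  -43.7   55. ]
ptr [281 197] [-193.3  -45.6   53.3]
ptr [280 198] [-193.8  -50.7   55.8]
ptr [281 198] [-191.5  -50.7   56.5]
ptr [280 199] [-193.7  -51.6   53.5]
ptr [281 199] [-191.9  -50.3   52.5]
```

The picture shows the pointer meeting the clip. The pointer is at printer x of about -192.4 mm and the clip spans about -197 to -191, with its centre near -193.5. I'll draw 1 mm more and hold.

arm_command([
  [[0, -1, 0, 0, 0, 0, 1], [0, -1, 0, 0, 0, 0, 1], [0, -1, 0, 0, 0, 0, 1], [0, -1, 0, 0, 0, 0, 1], [0, -1, 0, 0, 0, 0, 1], [0, -1, 0, 0, 0, 0, 1], [0, -1, 0, 0, 0, 0, 1], [0, -1, 0, 0, 0, 0, 1], [0, -1, 0, 0, 0, 0, 1], [0, -1, 0, 0, 0, 0, 1], [0, -1, 0, 0, 0, 0, 1], [0, -1, 0, 0, 0, 0, 1]],
])

```text
time_s: 9.25
ee_pos: [0.5501, -0.1284, 0.0565]
eef_rot: [3.14, -0.0, 3.127]
force: [-1.1, 7.6, 2.1]
grip_width: 0.0096
grip_force: 25.0
```

arm_command([
  [[0, 0, 0, 0, 0, 0, 1], [0, 0, 0, 0, 0, 0, 1], [0, 0, 0, 0, 0, 0, 1], [0, 0, 0, 0, 0, 0, 1], [0, 0, 0, 0, 0, 0, 1], [0, 0, 0, 0, 0, 0, 1], [0, 0, 0, 0, 0, 0, 1], [0, 0, 0, 0, 0, 0, 1], [0, 0, 0, 0, 0, 0, 1], [0, 0, 0, 0, 0, 0, 1], [0, 0, 0, 0, 0, 0, 1], [0, 0, 0, 0, 0, 0, 1]],
])

```text
time_s: 10.45
ee_pos: [0.5501, -0.1284, 0.0565]
eef_rot: [3.14, -0.0, 3.127]
force: [-1.5, 6.7, 2.8]
grip_width: 0.0097
grip_force: 25.0
```

arm_command([
  [[0, 0, 0, 0, 0, 0, 1], [0, 0, 0, 0, 0, 0, 1], [0, 0, 0, 0, 0, 0, 1], [0, 0, 0, 0, 0, 0, 1], [0, 0, 0, 0, 0, 0, 1], [0, 0, 0, 0, 0, 0, 1], [0, 0, 0, 0, 0, 0, 1], [0, 0, 0, 0, 0, 0, 1], [0, 0, 0, 0, 0, 0, 1], [0, 0, 0, 0, 0, 0, 1], [0, 0, 0, 0, 0, 0, 1], [0, 0, 0, 0, 0, 0, 1]],
])

```text
time_s: 11.65
ee_pos: [0.5501, -0.1284, 0.0565]
eef_rot: [3.14, -0.0, 3.127]
force: [0.0, 6.4, 2.9]
grip_width: 0.01
grip_force: 25.0
```

```bash
python3 - <<'E'
from g import *
st(); p,d=snap('scene','scene3'); g=p.max(2)
ay=np.array([-ax[1],ax[0],0])
v,u=np.mgrid[185:218,265:320]; uv=np.c_[u.ravel(),v.ravel()]
P=dep('scene',uv,d)-O; X,Y,Z=P@ax,P@ay,P[:,2]; G=g[uv[:,1],uv[:,0]]
k=(G<60)&(Y>-.053)&(Y<-.027)&(Z>.05)&(Z<.058); print('ptr',np.median(X[k]),k.sum())
k=(G<95)&(Y<-.057)&(Y>-.076)&(Z>.061); print('clip top',X[k].min(),X[k].max(),np.median(X[k]))
c=proj('scene',[press(0)+.04*ax])[0].astype(int); print('lid z',dep('scene',[c,c+[20,5],c+[10,-10]],d)[:,2])
E
```

```text
11.65 [ 0.5501 -0.1284  0.0565] [ 3.14  -0.     3.127] [0.  6.4 2.9] 0.01 25.0
ptr -0.19334890491211956 11
clip top -0.19757823610049666 -0.1915332873495347 -0.1934053487909606
lid z [0.08721032 0.08939769 0.08927423]
```

Level with the clip, held for 3.7 s, and the lid is shut.

```bash
python3 -c "
from station import ctrl
print(ctrl.hand_in())"
```

```text
the job is handed in; nothing more can be done
None
```

I pressed the lid fully shut, then drew the slide level with the index clip (within about 1 mm by camera) and held it there for over 3 s. I handed the job in with the fingers still holding it; no verdict came back.

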